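# Roll the conveyor roller up the ramp into its seat and lock it

### The arm

A 6-joint arm with a two-finger parallel gripper is mounted at the origin on a cart in front of the work surface, level with it; the furniture and walls round the work are solid. World frame = base frame: x ahead of the robot, y to its left, z up, the work surface at z = 0. Lengths are in m, angles in rad, forces in N, time in s.
With the tool pointing down it reaches from about 0.275 to 1 m from the base axis. Payload 8.4 kg.
Tool frame: the origin (TCP) lies on the centre line of the jaws, within the pads' length; the fingertips stand 25 mm ahead of it and the grasp point (between the pads) lies 6 mm ahead of it; z points along the fingers, y is the line along which they close (so a half turn about z gives the same grasp; the last joint's range is limited). The gripper opens to 85 mm and grips with 20 to 120 N. Pads are 22 mm wide; open, the fingers measure 114 mm over their backs; the gripper's body (76 mm by 85 mm) begins 54 mm behind the grasp point. The pads swing forward as they close: fully open they stand 13 mm farther back than shut.
Start: joints at [-1.144, 0.353, 1.633, -0, 1.155, -0.002], TCP at [0.26, -0.568, 0.256] pointing down, gripper open.
Joint ranges: [-2.63, 2.63], [-0.92, 2.1], [0.06, 2.66], [-1.3, 4.44], [0, 2.69], [-3.02, 3.02]. Speed limits (rad/s): [2.22, 2.22, 2.79, 3.14, 3.14, 3.14].

### API

Orientations are given as a unit quaternion [x, y, z, w].
In Python, from cell import ctrl, capture, workorder gives the robot as it stands. The module is installed in compiled form; this text tells all that it offers.
- The arm moves only by the shell command python3 -m inch 'ROWS'. ROWS is text: rows parted by semicolons, each of 5 numbers parted by spaces: the closure in counts, from 0 (fully open) to 255 (shut), then the shift along the tool's x, y, z in mm, then the turn about the tool's z in degrees. A call has 1 to 20 rows; each row shifts and turns the commanded pose from where the row before left it, along the tool's axes as they then stand; what a row does not reach is not made up. A row lasts 1/12 s, in which the tool goes at most 41.7 mm and 7.16 degrees, less where a joint would pass 70% of its speed; a pose out of reach is approached as far as the arm can. A call is refused whole if a number of a shift passes 41.7 or a number of a turn 7.16, either way. A call with a gripper value outside its range is refused whole. The fingers move at their own pace and stop on an object; the grip force is fixed at half the most. Time passes only in rows, so rows that do not move let the fingers close. It gives the time, the measured TCP pose, the force, the opening and the grip force at its end, in the units of the state.
- ctrl.get_obs(): the state, without advancing time (a new reading comes with each control period).
- capture(name): name is "side" or "top" or "wrist"; returns a dict with "img" (384x512x3 uint8, blue, green, red), "K" (3x3 intrinsics, pixels), "k1" (the pictures are not rectified: a ray, as slopes to the right and down, at radius r is drawn at 1 + k1 r^2 times it, then the intrinsics apply), "position" and "rotation" of the camera in the world. Camera axes: x right, y up, looking along -z (the intrinsics and any distortion apply to the point x, -y, -z); pixel columns grow to the right and rows downward; lengths in m; the calibration is good to about 2 mm. A picture is of the moment at which its call begins. There is no depth.
- workorder.hand_in(): hands the job in; it is judged then, once.
The state is a dict: "time": time; "q": joint angles; "joint_velocities": joint speeds; "joint_torque": joint torques, N m; "tcp_pos": TCP position; "tool_rot": TCP orientation; "wrist_force": force on the tool from outside, world axes, zero at the start; "wrist_torque": the same for the moment, N m; "width": opening from 0.0 (shut) to 1.0 (fully open); "finger_force": force on a finger pad.
Only numpy, scipy, OpenCV 4.12 (cv2) and the standard library are available. Lean on these libraries where they do the work, as an engineer would, in place of code of your own. Each camera call takes 0.05 s, during which the arm holds its last target. There are 200 camera calls.

### The job

Push the steel roller up the ramp of the wooden jig with the fingertips, slowly and without letting it roll back, until it drops into the seat at the top against the end stop. Then push the red keeper bar across behind it, all the way to its stop, so that the roller is locked in. Grasp and lift nothing, do not throw the roller up or let it fall off the jig, and leave the tape measure, wire spool and oil can where they are.

Things in the scene. Friction and masses are not known exactly. Their poses are not given: they have to be found in the camera images.
- ramp_jig: Wooden loading jig fixed to the table, 290 x 150 mm. Origin: centre of its underside, on the table; +x points uphill (from the open foot to the end stop), +y to the left of that, z up. Channel 106 mm wide inside (jig y -53 to 53) between two grey side cheeks 8 mm thick; their tops stand 12 mm above the apron, 10 mm above the ramp, and at height 38 mm beyond x 63 mm
- foot (a point): Middle of the line where the ramp begins: jig x -65, y 0, height 12 mm. The level apron lies before it at height 12 mm, from its open lower end at jig x -145 mm
- ramp_plane (a point): Middle of the ramp's surface (jig x 0, y 0, height 21 mm); its x points up the slope, its z square out of the ramp. The ramp is flat, 8 degrees, from (jig x -65, height 12) to (x 65, height 30 mm), then a level land to x 71. A roller on the ramp rolls back down unless held
- seat (a point): Where the roller's centre is when seated: jig x 85, y 0, height 51.5 mm, with 2 mm of play along x. The sunken seat (floor at height 26.5 mm) spans jig x 71 to 111; at 111 is the face of the end stop, a block 74 mm tall. Once its centre is past x 71 the roller drops in by itself and stays
- roller: Smooth bright steel roller (friction about 0.3), a cylinder of 50 mm diameter and 100 mm length, two thin orange bands, black ends, 0.3 to 0.65 kg. Origin: its centre; its own y is its axis (x and z turn as it rolls). It starts loose on the apron, lying across the channel, 3 mm free at each end (jig x -118 to -88, centre at height 37 mm)
- keeper (a joint): Angle (rad) of the red keeper bar about its upright pivot. 0 = closed, hard stop: the bar points to jig +y, across the channel close behind the seated roller. Grows counter-clockwise seen from above; at 1.57 it points downhill (jig -x). Starts open, 1.75 to 2.0. Stays where left (friction 0.05 N m); to close it push its outer side toward the channel, then uphill
- keeper_pivot (a point): Pivot axis of the keeper at mid-height of the bar: jig x 53, y -71, height 57 mm, outside the right-hand cheek looking uphill
- keeper_end (a point): Centre of the black round end (12 mm diameter) of the red keeper bar, 107 mm from the pivot. The bar is 8 mm thick and 20 mm tall (heights 47 to 67 mm above the table); it passes over the cheeks and the ramp
- tape_measure: Green tape measure, 32 x 79 x 67 mm, bystander. Origin: centre of underside
- spool: Yellow spool of copper wire, standing, 48 mm diameter, 40 mm tall, bystander. Origin: centre of underside
- oil_can: Green oil bottle with red cap, 53 mm diameter, 120 mm tall, bystander. Origin: centre of underside

How it is judged:
By the outcome, as a careful person would: the job done as asked, in the order asked, and still so for the second after the job is handed in, with the robot touching nothing.
It also fails if it takes over 64 s, if anything falls off the work surface, if the arm or the gripper's body presses on something with over 40 N, if the wrist force passes 120 N, or if a joint passes its speed limit or range.

## Working session

There is one attempt and no reset: what is moved stays moved. The work goes in short steps, Python scripts to look and compute and a shell command to move; the robot and the scene stay as the last step left them, time stands still between calls to the robot, and variables do not carry over. Pictures are saved under pics/ and viewed, at most 13 in all, crops included, and the job is handed in when it is done.

```bash
mkdir -p pics; cat > h.py <<'E'
import numpy as np, cv2, pickle
from cell import ctrl, capture, workorder
def snap(n,f):
    c=capture(n); cv2.imwrite(f'pics/{f}.png',c['img']); pickle.dump(c,open(f'pics/{f}.pkl','wb')); return c
def load(f): return pickle.load(open(f'pics/{f}.pkl','rb'))
def ray(c,uv):
    K=np.array(c['K']); d=np.array([c['k1'],0,0,0,0],float)
    p=cv2.undistortPoints(np.array([[uv]],float),K,d)[0,0]
    return np.array(c['rotation'])@np.array([p[0],-p[1],-1.])
def onz(c,uv,z):
    r=ray(c,uv); o=np.array(c['position']); return o+r*(z-o[2])/r[2]
def proj(c,P):
    R=np.array(c['rotation']); q=(np.atleast_2d(P)-c['position'])@R
    q=q*[1,-1,-1]
    return cv2.projectPoints(q,np.zeros(3),np.zeros(3),np.array(c['K']),np.array([c['k1'],0,0,0,0],float))[0][:,0]
E
python3 - <<'E'
from h import *
for n in("top","side"):
    c=snap(n,n+"0"); print(n,c['position'],c['k1'],c['K'][0][0])
o=ctrl.get_obs(); print(o['time'],o['tcp_pos'],o['tool_rot'],o['wrist_force'],o['width'])
E
```

```text
top [0.38245733 0.01547322 1.11541462] 0.026286352257407462 358.1599157467352
side [ 0.47580572 -0.76656777  0.52548158] -0.09885590403897976 386.206771276056
0.1 [ 0.25971067 -0.56804891  0.25562444] [ 9.77101807e-01  2.12771365e-01 -1.38821967e-04 -6.21709774e-04] [0.03310252 0.48195107 0.13383903] 1.0023640625113104
```

View pics/top0.png

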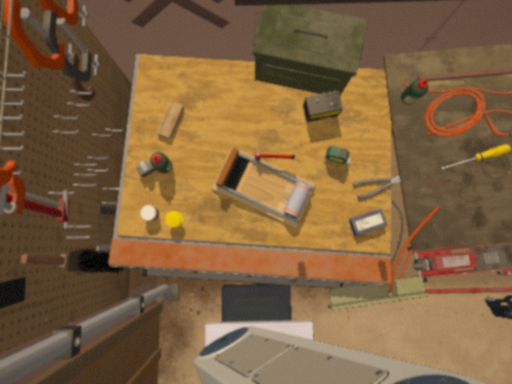

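View pics/side0.png

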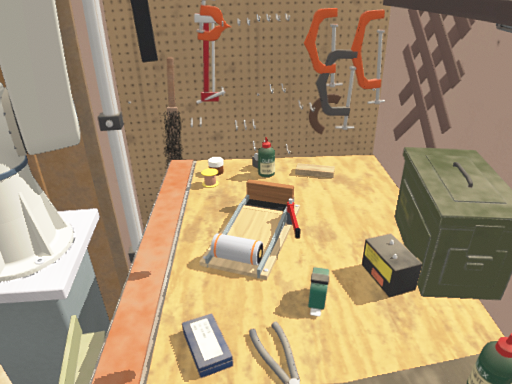

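The top view shows the end stop at about (229,165), the roller at (298,200) and the keeper from (258,155) to (293,156). The side view shows the roller at (240,248) and the keeper tip at (297,233). I'll enlarge both.

```bash
python3 - <<'E'
from h import *
a=load('top0')['img'][135:235,200:330]; b=load('side0')['img'][170:285,195:325]
a=cv2.resize(a,None,fx=6,fy=6,interpolation=cv2.INTER_CUBIC)[:590]; b=cv2.resize(b,None,fx=5,fy=5,interpolation=cv2.INTER_CUBIC)
cv2.imwrite('pics/ta.png',a);cv2.imwrite('pics/sa.png',b)
E
```

```text
(no output)
```

View pics/ta.png

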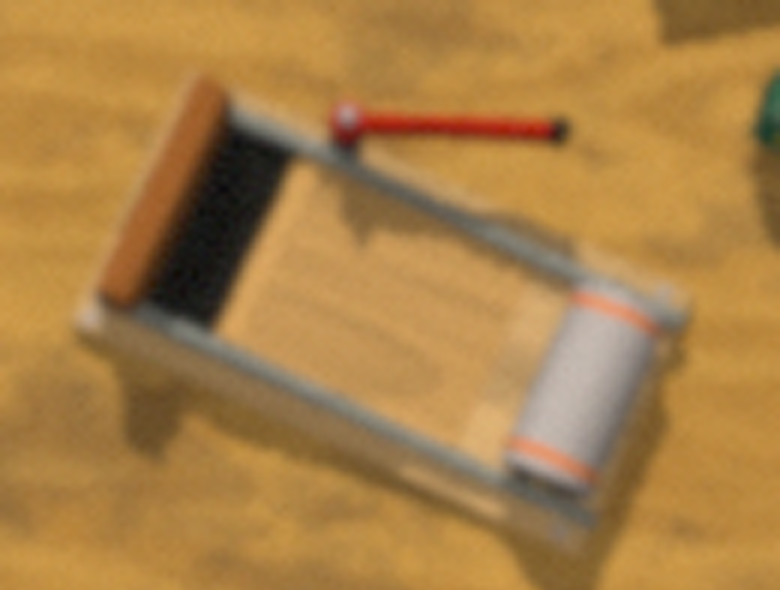

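View pics/sa.png

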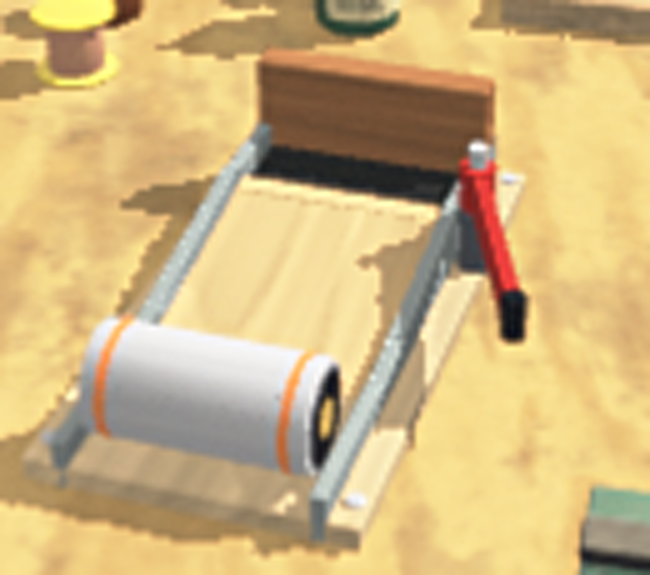

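```bash
cat > fit.py <<'E'
from h import *
from scipy.optimize import least_squares
T,S=load('top0'),load('side0')
t=lambda u,v:(200+(u+.5)/6-.5,135+(v+.5)/6-.5); s=lambda u,v:(195+(u+.5)/5-.5,170+(v+.5)/5-.5)
pts=[(S,s(27,475),(-145,75,0),1),(S,s(360,548),(-145,-75,0),1),(S,s(245,180),(71,53,30),1),
(T,t(218,332),(71,53,30),1),(T,t(297,160),(71,-53,30),1),(T,t(346,118),(53,-71,70),1),(S,s(480,165),(53,-71,68),1),
(T,t(235,110),(111,-57,38),.5),(T,t(150,308),(111,57,38),.5)]
def J(p,P):
    c,d=np.cos(p[2]),np.sin(p[2]); P=np.atleast_2d(P)/1000.
    return np.c_[p[0]+c*P[:,0]-d*P[:,1],p[1]+d*P[:,0]+c*P[:,1],P[:,2]]
def res(p): return np.concatenate([w*(proj(c,J(p,P))[0]-uv) for c,uv,P,w in pts])
def inv(p,w): 
    c,d=np.cos(p[2]),np.sin(p[2]); x,y=w[0]-p[0],w[1]-p[1]; return np.array([c*x+d*y,-d*x+c*y])*1000
if __name__=='__main__':
    g=onz(T,(262,188),.02)
    r=least_squares(res,[g[0],g[1],1.1],loss='soft_l1'); p=r.x; print(p,np.degrees(p[2])); print(res(p).reshape(-1,2).round(1))
    np.save('p.npy',p)
    print('ends top',inv(p,onz(T,t(562,130),.067)), 'side',inv(p,onz(S,s(513,295),.065)))
    # roller: axis mid in top (silhouette approx centre)
    print('roller top',inv(p,onz(T,t(585,385),.045)),'end hub side',inv(p,onz(S,s(327,415),.037)))
    for n,c,k in(('t',T,t),('s',S,s)):
      im=c['img'].copy(); 
      im=cv2.resize(im[135:235,200:330] if n=='t' else im[170:285,195:325],None,fx=6 if n=='t' else 5,fy=6 if n=='t' else 5)
      for P in [(x,y,0) for x in(-145,145) for y in(-75,75)]+[(71,y,30) for y in(-53,53)]+[(111,y,z) for y in(-53,53) for z in(26.5,74)]+[(53,-71,67)]+[(-65,53,12),(-65,-53,12),(-145,-53,24),(-145,53,24)]:
        u=proj(c,J(p,P))[0]; u=(u-([200,135] if n=='t' else [195,170])+.5)*(6 if n=='t' else 5)
        cv2.circle(im,tuple(int(a) for a in u),4,(255,0,255),-1)
      cv2.imwrite(f'pics/o{n}.png',im)
    a,b=cv2.imread('pics/ot.png'),cv2.imread('pics/os.png')
    a=cv2.resize(a,(400,308));b=cv2.resize(b,(400,354)); a=cv2.copyMakeBorder(a,0,46,0,0,0)
    cv2.imwrite('pics/ov.png',np.hstack([a,b]))
E
python3 fit.py
```

```text
Traceback (most recent call last):
  File "fit.py", line 15, in <module>
    g=onz(T,(262,188),.02)
  File "h.py", line 11, in onz
    r=ray(c,uv); o=np.array(c['position']); return o+r*(z-o[2])/r[2]
  File "h.py", line 9, in ray
    return np.array(c['rotation'])@np.array([p[0],-p[1],-1.])
           ~~~~~~~~~~~~~~~~~~~~~~~^~~~~~~~~~~~~~~~~~~~~~~~~~~
ValueError: matmul: Input operand 1 has a mismatch in its core dimension 0, with gufunc signature (n?,k),(k,m?)->(n?,m?) (size 3 is different from 4)
```

```bash
sed -i "s/np.array(c\['rotation'\])/Rot.from_quat(c['rotation']).as_matrix()/; 1a from scipy.spatial.transform import Rotation as Rot" h.py; python3 fit.py
```

```text
[ 0.55787448 -0.02443725  1.11690979] 63.99421708319482
[[-0.6  0.4]
 [ 0.4  0.7]
 [ 0.5 -1.2]
 [-0.9  1.2]
 [ 0.5 -0.8]
 [ 0.2  0.3]
 [ 0.2 -0.3]
 [-0.2  0.2]
 [-1.1  0.3]]
ends top [ -46.49950397 -111.83362831] side [ -43.52303145 -109.61362055]
roller top [-109.90810735   -2.52455743] end hub side [-110.28427975  -49.14483024]
```

View pics/ov.png

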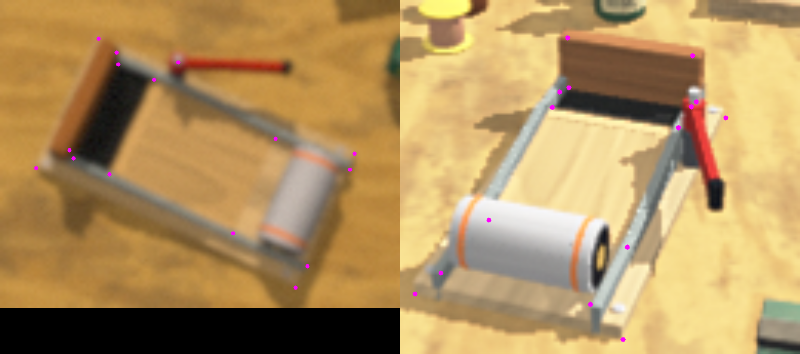

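The fit is good: projected corners land on the jig, residuals are about 1 px, and the roller sits at jig (-110, 0) with the keeper at about 1.95. All of these match the stated ranges. Next I'll work out the approach.

```bash
cat > st.py <<'E'
from fit import *
p=np.load('p.npy'); o=ctrl.get_obs(); R=Rot.from_quat(o['tool_rot']).as_matrix()
yaw=np.degrees(np.arctan2(R[1,0],R[0,0]))
print('t',o['time'],'jig',inv(p,o['tcp_pos']).round(1),'z',round(o['tcp_pos'][2]*1000,1),'yaw err',round(yaw-np.degrees(p[2]),2),'F',np.round(o['wrist_force'],1),'w',round(o['width'],2))
E
python3 st.py
python3 -c "
from fit import *
p=np.load('p.npy');print(J(p,(-165,0,0)), J(p,(50,0,0)))
for n,uv,z in(('tape',(338,155),.06),('spool',(175,219),.03)): print(n,inv(p,onz(T,uv,z)))"
```

```text
t 0.1 jig [-619.3   29.6] z 255.6 yaw err -39.42 F [0.  0.5 0.1] w 1.0
[[ 0.48552827 -0.17273096  0.        ]] [[0.57979757 0.02050024 0.        ]]
tape [-167.69423039 -173.86555145]
spool [199.27898241 205.93094808]
```

```bash
python3 -m inch '130 0 0 0 -6.57;130 0 0 0 -6.57;130 0 0 0 -6.57;130 0 0 0 -6.57;130 0 0 0 -6.57;130 0 0 0 -6.57;130 35 5 10 0;130 35 5 10 0;130 35 5 10 0;130 35 5 10 0;130 35 5 10 0;130 35 5 10 0;130 35 0 10 0;130 35 0 10 0;130 35 0 10 0;130 35 0 10 0;130 35 0 0 0;130 35 0 0 0;130 0 0 0 0;130 0 0 0 0'; python3 st.py
```

```text
time: 1.77
tcp_pos: [0.4715, -0.2026, 0.1561]
tool_rot: [0.847, 0.531, -0.0, -0.0]
wrist_force: [-0.5, -0.7, 0.0]
width: 0.49
finger_force: 0.0
t 1.7667 jig [-198.    -0.5] z 156.1 yaw err 0.19 F [-0.5 -0.7  0. ] w 0.49
```

```bash
python3 -m inch '130 15 0 15 -0.2;130 15 0 20 0;130 0 0 20 0;130 0 0 20 0;130 0 0 20 0;130 0 0 11 0;130 0 0 0 0;130 0 0 0 0'; python3 st.py; python3 - <<'E'
from h import *
c=snap('side','s1'); cv2.imwrite('pics/s1c.png',cv2.resize(c['img'][130:290,170:330],None,fx=3.7,fy=3.7,interpolation=cv2.INTER_CUBIC))
E
```

```text
time: 2.43
tcp_pos: [0.4837, -0.1778, 0.0501]
tool_rot: [0.847, 0.531, -0.0, -0.0]
wrist_force: [-0.1, 0.2, 1.2]
width: 0.49
finger_force: 0.0
t 2.4333 jig [-170.4   -0.6] z 50.1 yaw err 0.14 F [-0.1  0.2  1.2] w 0.49
```

View pics/s1c.png

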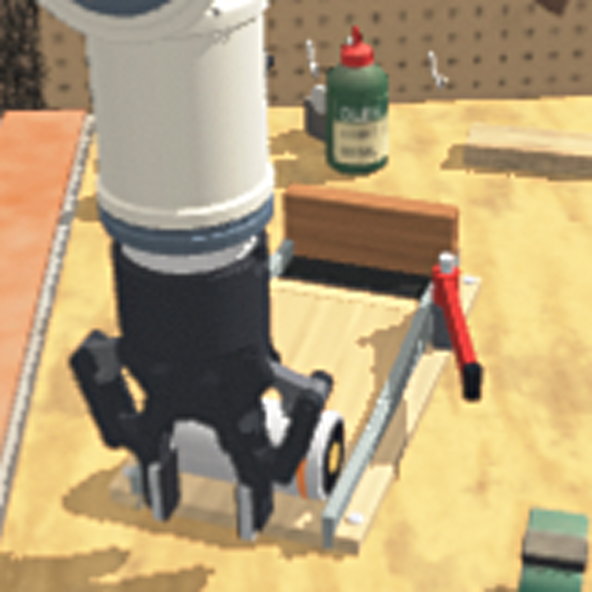

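The gripper is centred behind the roller with the tips just above the cheeks, so I'll start the slow push.

```bash
python3 -m inch '130 4 0 0 0;130 4 0 0 0;130 4 0 0 0;130 3 0 0 0;130 2 0 0 0;130 2 0 0 0;130 2 0 0 0;130 2 0 0 0;130 2 0 0 0;130 2 0 0 0;130 2 0 0 0;130 2 0 0 0;130 2 0 0 0;130 2 0 0 0;130 2 0 0 0;130 2 0 0 0;130 2 0 0 0;130 2 0 0 0;130 2 0 0 0;130 2 0 0 0'; python3 st.py;  python3 - <<'E'
from fit import *
c=snap('side','s2'); cv2.imwrite('pics/s2c.png',cv2.resize(c['img'][130:290,170:330],None,fx=3.7,fy=3.7,interpolation=cv2.INTER_CUBIC))
p=np.load('p.npy')
for x in(-100,-90,-80): print(x,((proj(c,J(p,(x,-50,37)))[0]-[170,130]+.5)*3.7).round())
E
```

```text
time: 4.15
tcp_pos: [0.5047, -0.1347, 0.0503]
tool_rot: [0.847, 0.531, 0.0, 0.0]
wrist_force: [0.6, -0.2, -0.6]
width: 0.486
finger_force: 0.1
t 4.15 jig [-122.4   -0.5] z 50.3 yaw err 0.2 F [ 0.6 -0.2 -0.6] w 0.49
-100 [342. 445.]
-90 [348. 435.]
-80 [353. 424.]
```

View pics/s2c.png

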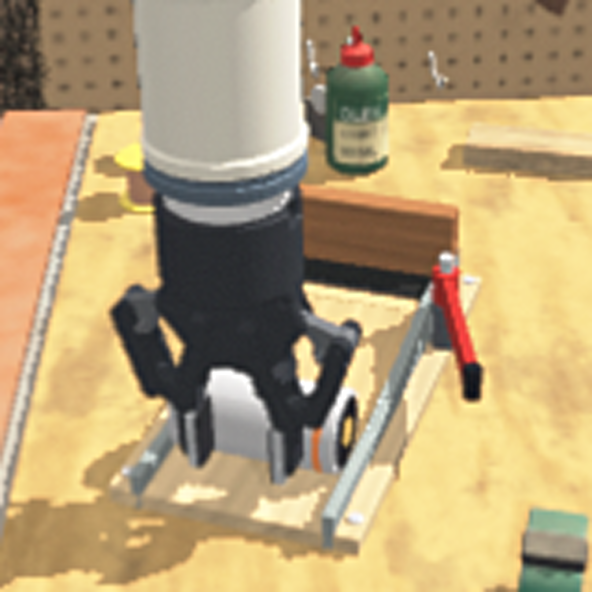

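The roller hub is at (348,430), which is jig x ≈ -86. That is 36 mm ahead of the TCP, as planned. I'll continue up the ramp.

```bash
python3 -m inch '130 2 0 0 0;130 2 0 0 0;130 2 0 0 0;130 2 0 0 0;130 2 0 0 0;130 2 0 0 0;130 2 0 0 0;130 2 0 0 0;130 2 0 -0.28 0;130 2 0 -0.28 0;130 2 0 -0.28 0;130 2 0 -0.28 0;130 2 0 -0.28 0;130 2 0 -0.28 0;130 2 0 -0.28 0;130 2 0 -0.28 0;130 2 0 -0.28 0;130 2 0 -0.28 0;130 2 0 -0.28 0;130 2 0 -0.28 0'; python3 st.py
python3 -m inch '130 2 0 -0.28 0;130 2 0 -0.28 0;130 2 0 -0.28 0;130 2 0 -0.28 0;130 2 0 -0.28 0;130 2 0 -0.28 0;130 2 0 -0.28 0;130 2 0 -0.28 0;130 2 0 -0.28 0;130 2 0 -0.28 0;130 2 0 -0.28 0;130 2 0 -0.28 0;130 2 0 -0.28 0;130 2 0 -0.28 0;130 2 0 -0.28 0;130 2 0 -0.28 0;130 2 0 -0.28 0;130 2 0 -0.28 0;130 2 0 -0.28 0;130 2 0 -0.28 0'; python3 st.py;  python3 - <<'E'
from fit import *
c=snap('side','s3'); cv2.imwrite('pics/s3c.png',cv2.resize(c['img'][130:290,170:330],None,fx=3.7,fy=3.7,interpolation=cv2.INTER_CUBIC))
p=np.load('p.npy')
for x in(-15,-5,5): print(x,((proj(c,J(p,(x,-50,46+.14*x)))[0]-[170,130]+.5)*3.7).round())
E
```

```text
time: 5.87
tcp_pos: [0.5221, -0.0986, 0.0537]
tool_rot: [0.847, 0.531, -0.0, -0.0]
wrist_force: [-1.7, -1.9, 1.2]
width: 0.493
finger_force: 0.8
t 5.8667 jig [-82.4  -0.4] z 53.7 yaw err 0.2 F [-1.7 -1.9  1.2] w 0.49
time: 7.53
tcp_pos: [0.5395, -0.0626, 0.0593]
tool_rot: [0.847, 0.531, -0.0, -0.0]
wrist_force: [-0.4, -1.3, 1.1]
width: 0.487
finger_force: 0.8
t 7.5333 jig [-42.4  -0.2] z 59.3 yaw err 0.2 F [-0.4 -1.3  1.1] w 0.49
-15 [386. 353.]
-5 [391. 343.]
5 [395. 332.]
```

View pics/s3c.png

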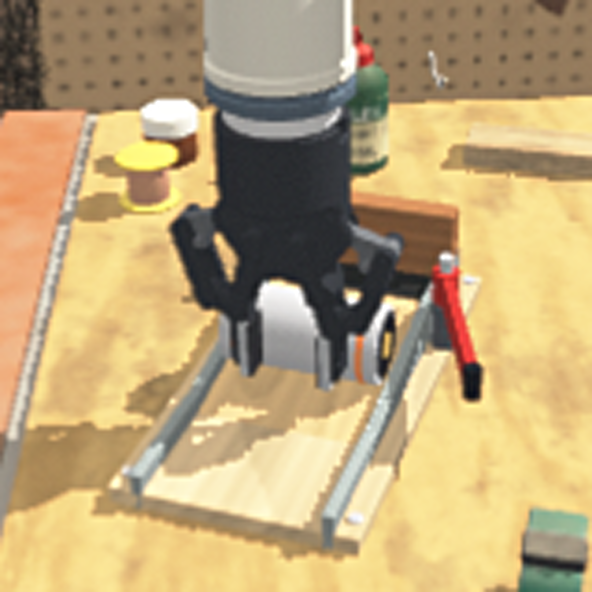

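The hub is at (387,338), jig x about -6, and the roller is square and still in contact. Continuing to the top.

```bash
python3 -m inch '130 2 0 -0.28 0;130 2 0 -0.28 0;130 2 0 -0.28 0;130 2 0 -0.28 0;130 2 0 -0.28 0;130 2 0 -0.28 0;130 2 0 -0.28 0;130 2 0 -0.28 0;130 2 0 -0.28 0;130 2 0 -0.28 0;130 2 0 -0.28 0;130 2 0 -0.28 0;130 2 0 -0.28 0;130 2 0 -0.28 0;130 2 0 -0.28 0;130 2 0 -0.28 0;130 2 0 -0.28 0;130 2 0 -0.28 0;130 2 0 -0.28 0;130 2 0 -0.28 0'; python3 st.py
python3 -m inch '130 2 0 -0.28 0;130 2 0 -0.28 0;130 2 0 -0.28 0;130 2 0 -0.28 0;130 2 0 -0.28 0;130 2 0 -0.28 0;130 2 0 -0.28 0;130 2 0 -0.28 0;130 2 0 -0.28 0;130 2 0 -0.28 0;130 2 0 -0.28 0;130 2 0 -0.28 0;130 2 0 -0.28 0;130 2 0 -0.28 0;130 2 0 -0.28 0;130 1.5 0 0 0;130 1.5 0 0 0;130 1.5 0 0 0;130 1.5 0 0 0;130 1.5 0 0 0'; python3 st.py
python3 -m inch '130 1.5 0 0 0;130 1.5 0 0 0;130 1.5 0 0 0;130 1.5 0 0 0;130 1 0 0 0;130 1 0 0 0;130 0 0 0 0;130 0 0 0 0'; python3 st.py
python3 - <<'E'
from fit import *
c=snap('side','s4'); cv2.imwrite('pics/s4c.png',cv2.resize(c['img'][130:290,170:330],None,fx=3.7,fy=3.7,interpolation=cv2.INTER_CUBIC))
p=np.load('p.npy')
for x in(71,85): print(x,((proj(c,J(p,(x,-50,51.5)))[0]-[170,130]+.5)*3.7).round())
E
```

```text
time: 9.25
tcp_pos: [0.5569, -0.0266, 0.0649]
tool_rot: [0.847, 0.531, -0.0, -0.0]
wrist_force: [-1.6, -1.5, -0.1]
width: 0.492
finger_force: 0.8
t 9.25 jig [-2.4 -0.1] z 64.9 yaw err 0.19 F [-1.6 -1.5 -0.1] w 0.49
time: 10.92
tcp_pos: [0.5732, 0.0071, 0.069]
tool_rot: [0.847, 0.531, -0.0, -0.0]
wrist_force: [-0.5, -0.1, -0.6]
width: 0.487
finger_force: 0.1
t 10.9167 jig [35.1  0. ] z 69.0 yaw err 0.19 F [-0.5 -0.1 -0.6] w 0.49
time: 11.58
tcp_pos: [0.5766, 0.0142, 0.069]
tool_rot: [0.847, 0.531, -0.0, -0.0]
wrist_force: [-0.2, 0.3, 0.1]
width: 0.487
finger_force: 0.0
t 11.5833 jig [42.9  0.1] z 69.0 yaw err 0.2 F [-0.2  0.3  0.1] w 0.49
71 [424. 273.]
85 [429. 262.]
```

View pics/s4c.png

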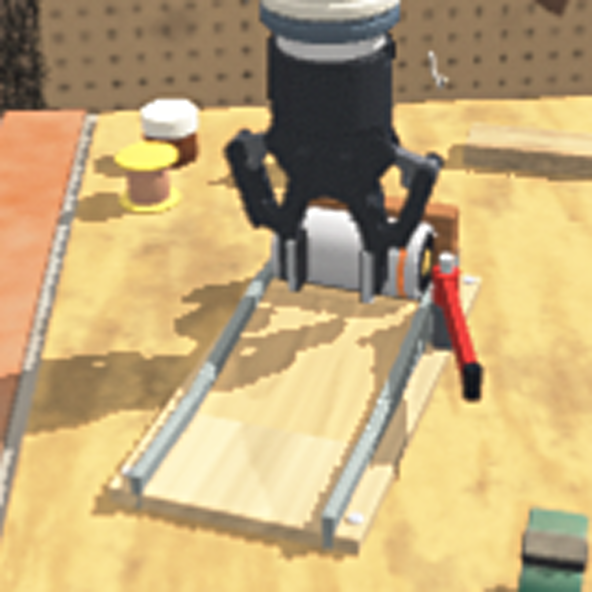

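The hub is at about (428,263), jig x ≈ 85, and contact force is gone, so the roller is seated. I'll retreat, shut the fingers and move outside the keeper.

```bash
python3 -m inch '130 -6 0 0 0;130 -10 0 -5 0;130 -18 0 -20 0;130 -18 0 -25 0;255 0 10 -10 0;255 0 20 0 0;255 0 20 0 0;255 0 20 0 0;255 0 20 0 0;255 0 20 0 0;255 0 20 0 0;255 0 2 0 0;255 0 0 0 0;255 0 0 0 0;255 0 0 15 0;255 0 0 20 0;255 0 0 17 0;255 0 0 0 0'; python3 st.py
python3 - <<'E'
from fit import *
c=snap('side','s5'); cv2.imwrite('pics/s5c.png',cv2.resize(c['img'][130:290,170:330],None,fx=3.7,fy=3.7,interpolation=cv2.INTER_CUBIC))
a0=1.95;P=[]
for a in np.r_[1.98:0:16j,0]:
    cs,sn=np.cos(a),np.sin(a); n=-np.array([cs,sn]); P.append(np.array([53,-71])+80*np.array([-sn,cs])+(4+11*abs(cs)+14.5*abs(sn))*n)
P=np.array(P);print(P.round().tolist())
D=np.diff(P,axis=0)*[1,-1];print(D.round(1).tolist())
E
```

```text
time: 13.13
tcp_pos: [0.6693, -0.0894, 0.0738]
tool_rot: [0.847, 0.531, -0.002, -0.002]
wrist_force: [-1.2, -0.3, -1.0]
width: -0.002
finger_force: 0.0
t 13.1333 jig [  -9.5 -128.6] z 73.8 yaw err 0.22 F [-1.2 -0.3 -1. ] w -0.0
[[-12.0, -123.0], [-18.0, -113.0], [-23.0, -102.0], [-27.0, -91.0], [-29.0, -81.0], [-30.0, -71.0], [-29.0, -61.0], [-27.0, -51.0], [-24.0, -41.0], [-19.0, -30.0], [-13.0, -21.0], [-5.0, -12.0], [4.0, -5.0], [14.0, 1.0], [26.0, 6.0], [38.0, 9.0], [38.0, 9.0]]
[[-6.4, -9.7], [-5.1, -10.7], [-3.5, -11.6], [-2.0, -9.6], [-0.9, -9.8], [0.4, -10.2], [1.8, -10.3], [3.3, -10.3], [4.8, -10.0], [6.3, -9.5], [7.8, -8.7], [9.2, -7.6], [10.4, -6.2], [11.4, -4.7], [12.2, -2.9], [0.0, -0.0]]
```

View pics/s5c.png

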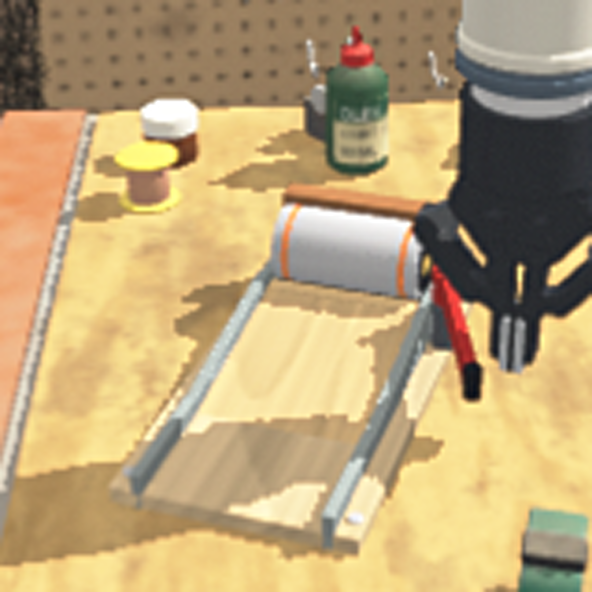

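The roller is resting in the seat, and the shut fingers are at (512,350) on the outer side of the bar. Now I'll sweep the keeper.

```bash
python3 -m inch '255 -2.5 -5.5 0 0;255 -3.2 -4.8 0 0;255 -3.2 -4.8 0 0;255 -2.5 -5.4 0 0;255 -2.5 -5.4 0 0;255 -1.8 -5.8 0 0;255 -1.8 -5.8 0 0;255 -1 -4.8 0 0;255 -1 -4.8 0 0;255 -0.5 -4.9 0 0;255 -0.5 -4.9 0 0;255 0.2 -5.1 0 0;255 0.2 -5.1 0 0;255 0.9 -5.1 0 0;255 0.9 -5.1 0 0;255 1.6 -5.1 0 0;255 1.6 -5.1 0 0'; python3 st.py
python3 -m inch '255 2.4 -5 0 0;255 2.4 -5 0 0;255 3.1 -4.7 0 0;255 3.1 -4.7 0 0;255 3.9 -4.4 0 0;255 3.9 -4.4 0 0;255 4.6 -3.8 0 0;255 4.6 -3.8 0 0;255 5.2 -3.1 0 0;255 5.2 -3.1 0 0;255 4 -1.7 0 0;255 4 -1.7 0 0;255 3 -1 0 0;255 3 -1 0 0;255 2 -1 0 0;255 0 0 0 0'; python3 st.py
```

```text
time: 14.6
tcp_pos: [0.5871, -0.0653, 0.077]
tool_rot: [0.847, 0.531, -0.0, 0.0]
wrist_force: [0.1, -0.5, -0.3]
width: -0.0
finger_force: 0.4
t 14.6 jig [-23.9 -44.2] z 77.0 yaw err 0.2 F [ 0.1 -0.5 -0.3] w -0.0
time: 15.93
tcp_pos: [0.5676, 0.0048, 0.077]
tool_rot: [0.847, 0.531, -0.0, -0.0]
wrist_force: [0.1, -0.5, -0.2]
width: 0.002
finger_force: 0.0
t 15.9333 jig [30.6  4.1] z 77.0 yaw err 0.2 F [ 0.1 -0.5 -0.2] w 0.0
```

```bash
python3 -m inch '255 1.5 0 0 0;255 1.5 0 0 0;255 1.5 0 0 0;255 1 0 0 0;255 0 0 0 0'; python3 st.py;  python3 -m inch '255 0.8 0 0 0;255 0.8 0 0 0;255 0 0 0 0'; python3 st.py; python3 - <<'E'
from h import *
c=snap('side','s6'); cv2.imwrite('pics/s6c.png',cv2.resize(c['img'][150:260,210:340],None,fx=5,fy=5,interpolation=cv2.INTER_CUBIC))
E
```

```text
time: 16.35
tcp_pos: [0.5701, 0.0095, 0.077]
tool_rot: [0.847, 0.531, 0.0, -0.0]
wrist_force: [-0.1, 0.1, -0.4]
width: -0.004
finger_force: 0.0
t 16.35 jig [35.9  3.9] z 77.0 yaw err 0.2 F [-0.1  0.1 -0.4] w -0.0
time: 16.6
tcp_pos: [0.5707, 0.0109, 0.077]
tool_rot: [0.847, 0.531, 0.0, -0.0]
wrist_force: [0.2, 0.2, 0.4]
width: -0.001
finger_force: 0.1
t 16.6 jig [37.4  3.9] z 77.0 yaw err 0.19 F [0.2 0.2 0.4] w -0.0
```

View pics/s6c.png

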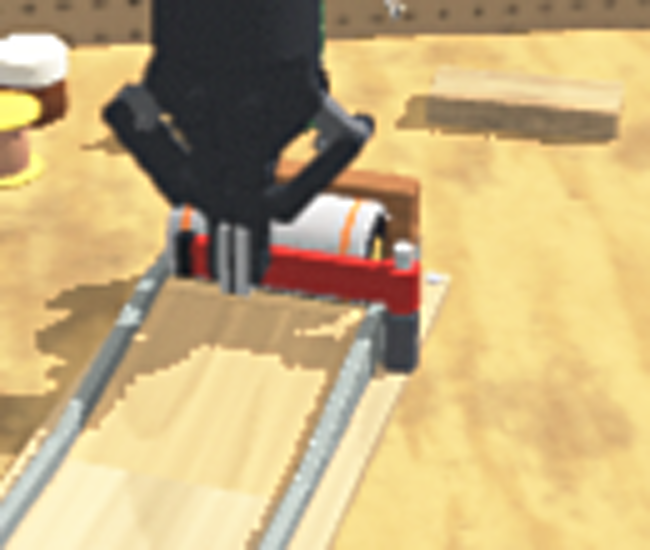

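The red bar lies across behind the roller, from (185,255) to (400,285), nearly closed. I'll press on until the stop is felt.

```bash
python3 -m inch '255 0.7 0 0 0;255 0.7 0 0 0;255 0 0 0 0'; python3 st.py;  python3 -m inch '255 0.5 0 0 0;255 0.5 0 0 0;255 0 0 0 0'; python3 st.py
```

```text
time: 16.9
tcp_pos: [0.5713, 0.0121, 0.0771]
tool_rot: [0.847, 0.531, -0.0, 0.0]
wrist_force: [-0.2, -1.2, -0.2]
width: -0.001
finger_force: 0.6
t 16.9 jig [38.7  3.9] z 77.1 yaw err 0.2 F [-0.2 -1.2 -0.2] w -0.0
time: 17.15
tcp_pos: [0.5713, 0.0122, 0.077]
tool_rot: [0.847, 0.531, -0.001, 0.0]
wrist_force: [-2.0, -7.2, 1.3]
width: 0.001
finger_force: 3.5
t 17.15 jig [38.8  4. ] z 77.0 yaw err 0.22 F [-2.  -7.2  1.3] w 0.0
```

The TCP has stalled at 38.8 with the force rising to 7.5 N, so the bar is on its stop. I'll give it a last small press, back off and check.

```bash
python3 -m inch '255 0.4 0 0 0;255 0 0 0 0;255 -3 0 0 0;255 -8 0 0 0;255 -12 0 -5 0;255 -20 0 -25 0;255 -25 0 -30 0;255 -35 0 -30 0;255 -35 0 -25 0;255 -35 0 0 0;255 -35 0 0 0;255 0 0 0 0;255 0 0 0 0;255 0 0 0 0'; python3 st.py; python3 - <<'E'
from fit import *
c=snap('side','s7');t=snap('top','t7');p=np.load('p.npy')
a=cv2.resize(c['img'][165:255,230:310],None,fx=5,fy=5,interpolation=cv2.INTER_CUBIC); b=cv2.resize(t['img'][140:215,205:285],None,fx=5,fy=5,interpolation=cv2.INTER_CUBIC)
for im,k,o in((a,c,(230,165)),(b,t,(205,140))):
  for P in((53,36,57),(85,-50,51.5),(53,-71,67)): cv2.circle(im,tuple(int(v) for v in (proj(k,J(p,P))[0]-o+.5)*5),3,(255,0,255),-1)
cv2.imwrite('pics/f.png',np.hstack([a,cv2.copyMakeBorder(b,0,75,0,0,0)]))
E
```

```text
time: 18.32
tcp_pos: [0.4831, -0.1701, 0.1886]
tool_rot: [0.848, 0.531, 0.0, 0.0]
wrist_force: [0.3, 0.2, 0.3]
width: -0.0
finger_force: 0.0
t 18.3167 jig [-163.7    3.3] z 188.6 yaw err 0.11 F [0.3 0.2 0.3] w -0.0
```

View pics/f.png

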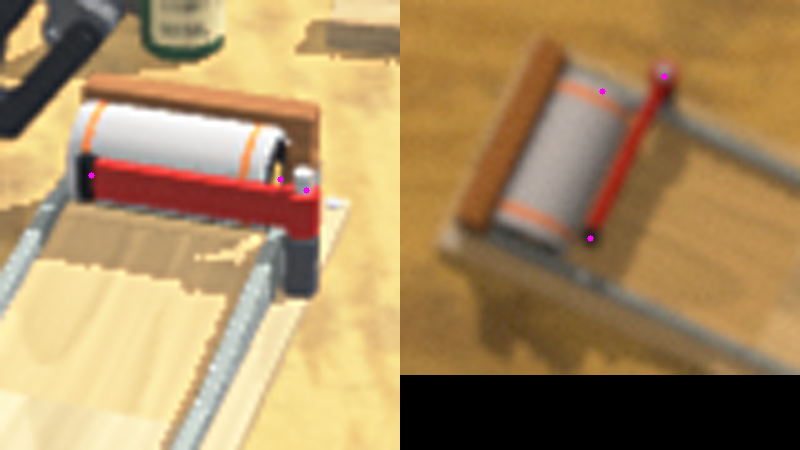

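The keeper's black end sits on the predicted closed point in both views: (91,175) and (590,238). The roller is in its seat and the arm is clear.

```bash
python3 -c "
from cell import workorder
print(workorder.hand_in())"
```

```text
the job is handed in; nothing more can be done
None
```

The roller is in its seat against the end stop, the red keeper bar is closed on its stop behind it, and the job was handed in at about 18 s with the arm clear; the tape measure, wire spool and oil can were not touched.

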